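# Unhook the soak-tested lantern and stand it in the test dock

### The arm

A 6-joint arm with a two-finger parallel gripper is mounted at the origin on the work surface. World frame = base frame: x ahead of the robot, y to its left, z up, the work surface at z = 0. Lengths are in mm, angles in rad, forces in N, time in s.
With the tool pointing down it reaches from about 300 to 775 mm from the base axis. Payload 14.6 kg.
Tool frame: the origin (TCP) lies at the very end of the fingers, on their centre line; the grasp point (between the pads) lies 19 mm behind it; z points along the fingers, y is the line along which they close (so a half turn about z gives the same grasp; the last joint's range is limited). The gripper opens to 94 mm and grips with 3 to 60 N. Pads are 16 mm wide; open, the fingers measure 119 mm over their backs; the gripper's body (75 mm by 177 mm) begins 78 mm behind the grasp point.
Start: joints at [1.163, 0.3, 1.521, -0, 1.321, -0.067], TCP at [183.83, 518.359, 165.746] pointing down, gripper open.
Joint ranges: [-3.03, 3.03], [-0.79, 2.21], [0.23, 2.52], [-1.04, 4.18], [0, 3.07], [-2.55, 2.55]. Speed limits (rad/s): [2.22, 2.22, 2.57, 3.14, 3.14, 3.14].

### API

Orientations are given as [roll, pitch, yaw] about the fixed x, y, z axes, in that order (R = Rz(yaw) Ry(pitch) Rx(roll)).
In Python, from cell import manip, camera, get_calibration gives the robot as it stands. The module is installed in compiled form; this text tells all that it offers.
- The arm moves only by the tool jog_arm, never from a script. Its argument "plan" is one flat list of numbers, 6 for each row, row after row: the shift along the world's x, y, z in m, then the turn, a rotation vector about the world's x, y, z in degrees. A call has 1 to 20 rows; each row is the pose to reach, as a shift and turn from the pose commanded when the call began; what a row does not reach only later rows make up. A row lasts 1/10 s, in which the tool goes at most 50 mm and 8.59 degrees, less where a joint would pass 70% of its speed; a pose out of reach is approached as far as the arm can. A call with a gripper value outside its range is refused whole. "claw" is the finger opening in m, from 0 to 0.094, set as the call begins (left out, the last holds). The fingers move at their own pace and stop on an object; "force" is the grip in N (left out, the last holds). Time passes only in rows, so rows that repeat a pose let the fingers close. It gives the time, the measured TCP pose, the force, the opening and the grip force at its end, in the units of the state.
- manip.read_state(): the state, without advancing time (a new reading comes with each control period).
- camera(name): name is "side" or "top"; returns (picture, depth): 420x560x3 uint8, red, green, blue; 420x560 float32, mm along the optical axis (not along the pixel's ray), 0 where there is no reading.
- get_calibration(name): a dict with "fx", "fy", "cx", "cy" (pixels), "k1" (the pictures are not rectified: a ray, as slopes to the right and down, at radius r is drawn at 1 + k1 r^2 times it, then the intrinsics apply), "origin" and "attitude" of the camera in the world. Camera axes: x right, y down, z forward; pixel columns grow to the right and rows downward; lengths in mm; the calibration is good to about 2 mm. A picture is of the moment at which its call begins. get_calibration takes no time and is no camera call.
- manip.sign_off(): hands the job in; it is judged then, once.
The state is a dict: "clock": time; "joints": joint angles; "qd": joint speeds; "effort": joint torques, N m; "eef_pos": TCP position; "eef_rot": TCP orientation; "wrist_force": force on the tool from outside, world axes, zero at the start; "moment": the same for the moment, N m; "finger_gap": finger opening in mm; "finger_force": force on a finger pad.
Only numpy, scipy, OpenCV 4.12 (cv2) and the standard library are available. Lean on these libraries where they do the work, as an engineer would, in place of code of your own. Each camera call takes 0.05 s, during which the arm holds its last target. There are 200 camera calls.

### The job

The lantern on the hook stand has finished its soak test and goes into the test dock: lift the dust plug out of the dock's well and stand it upright on the bench, clear of the dock. Unhook the lantern without forcing it: push its wire bail back against the hook's sprung keeper until it is clear of the beak, and only then lift it off. Stand the lantern gently in the well, upright and right down, without shifting the other things on the bench.

Things in the scene. Friction and masses are not known exactly. Their poses are not given: they have to be found in the camera images.
- lantern_bail (a point): Middle of the top bar of the hanging lantern's wire bail (a rigid, upright handle), on the lantern's axis, 160 mm above its underside. z up, y along the bar. Wire 8 mm thick; two upright legs at y = -22 and +22 mm (52 mm over their outsides), straight from 10 to 64 mm below this point. The hook passes between them under the bar: hold the bail from above, a finger outside each leg.
- lantern_centre (a point): The lantern that hangs on the hook: round, 0.25 to 0.4 kg, 60 mm in diameter, body 88 mm high under the bail. This point is on its axis, half-way up its whole height: 80 mm above its underside, 80 mm below the middle of the bail's top bar. Axes as for the bail.
- lantern_foot (a point): Centre of the underside of the same lantern. Its foot is 60 mm in diameter with a 2 mm chamfer.
- stand: Fixed soak-test stand; origin on the bench below the hook's seat, z up; the hook points to its -x. Base plate 110 mm wide (y), 10 mm high, x from -28 to 138 mm. Post with clamp block 36 mm square, x from 82 to 119 mm, 209 mm high. The hook is a 10 mm rod running level from the post to the seat, underside 185 mm above the bench, that turns up in front of the seat and curls back over it as a beak.
- hook_seat (a point): The hook's seat, top of the level rod, 195 mm above the bench; the bail's bar rests on it (bar centre 4 mm higher, free to rise 5 mm before it jams under the beak). x, y, z as for the stand. Take some weight off the hook, push the bar back (+x) to 14 to 16 mm behind this point against the keeper, lift it by 27 to 48 mm (higher, the lantern's top meets the rod), bring it forward (-x) 60 mm or more.
- hook_beak (a point): Centre of the rounded tip (radius 4 mm) of the hook's beak, 5 mm behind (+x) and 18 mm above the seat point; the beak's top is 23 mm above the seat, its front 16 mm ahead (-x) of the seat. Axes as for the stand.
- keeper (a joint): Sprung keeper: metal tongue 15 mm wide on a pin 14 mm behind (+x) and 6 mm below the seat point, 30 mm tall, leaning on the back of the beak. 0 rad shut; grows to at most 1.0 rad as it is pushed back towards the post. The bar meets it after about 7 mm; it pushes back with 2 N, growing to about 6 N when the bar is clear of the beak (about 0.6 rad). It springs shut by itself.
- dock_well (a point): Fixed test dock: grey housing 120 mm (x) by 130 mm (y), 40 mm high, with a black ring on top that makes a round well of 64 mm inside and 74 mm outside diameter, 16 mm deep. This point is the centre of the well's floor, 40 mm above the bench; the rim is 56 mm above the bench. z up, -x is the side with the read-out.
- plug_centre (a point): Loose dust plug, 70 g, round, 40 mm high; this point is on its axis, 20 mm above its underside; z up. From below: plug 58 mm in diameter, 10 mm high; flange 72 mm, 4 mm thick; knob 28 mm in diameter, 26 mm high, to hold it by. At the start the flange rests on the rim of the dock's ring, this point 66 mm above the bench; standing on the bench it is 20 mm above it.
- lantern_done: Bystander: a second, like lantern standing at the back of the bench, 60 mm in diameter, 164 mm high; origin at its underside.
- screwdriver: Bystander: screwdriver 170 mm long lying along its own x, about 30 mm wide; origin underneath near its middle.
- multimeter: Bystander: multimeter lying on its back, 78 mm (x) by 160 mm (y), 42 mm high; origin at its underside.
- tape: Bystander: roll of tape lying flat, 100 mm in diameter, 19 mm high; origin at its underside.
- drill: Bystander: cordless drill standing on its battery, 205 mm high, its body along its own y from -160 to +60 mm; origin at its underside.
- battery: Bystander: black battery block 151 mm (x) by 65 mm (y), 99 mm high; origin at its underside.
- screw_tray: Bystander: small open tray of screws 90 mm (x) by 120 mm (y), 40 mm high; origin at its underside.
Not all that is in view belongs to the job. What is shaped like the part that bears dock_well but pink or red is not meant.

How it is judged:
By the outcome, as a careful person would: the job done as asked, in the order asked, and still so for the second after the job is handed in, with the robot touching nothing.
It also fails if it takes over 72 s, if anything falls off the work surface, if the arm or the gripper's body presses on something with over 40 N, if the wrist force passes 120 N, or if a joint passes its speed limit or range.

## Working session

There is one attempt and no reset: what is moved stays moved. The work goes in short steps, Python scripts to look and compute and a tool call to move; the robot and the scene stay as the last step left them, time stands still between calls to the robot, and variables do not carry over. Pictures are saved under pics/ and viewed, at most 10 in all, crops included, and the job is handed in when it is done.

Besides the shell and the picture viewer there is one more tool, called after ">>>" in YAML: its name, and indented under it one key for each argument. jog_arm: Moves the arm, as the interface text tells. Its arguments: {"type":"object","properties":{"plan":{"type":"array"},"claw":{"type":"number"},"force":{"type":"number"}},"required":["plan"]}

```bash
mkdir -p pics; cat > h.py <<'E'
import numpy as np, cv2
from cell import manip, camera, get_calibration
from scipy.spatial.transform import Rotation as R
def calib(n):
    c=get_calibration(n); a=np.array(c["attitude"],float)
    M=a if a.shape==(3,3) else R.from_euler('xyz',a).as_matrix()
    return c,M,np.array(c["origin"],float)
def cloud(n,d):
    c,M,o=calib(n); h,w=d.shape
    K=np.array([[c["fx"],0,c["cx"]],[0,c["fy"],c["cy"]],[0,0,1.]])
    v,u=np.mgrid[0:h,0:w].astype(np.float64)
    p=cv2.undistortPoints(np.stack([u.ravel(),v.ravel()],1)[:,None],K,np.array([c["k1"],0,0,0.]))[:,0]
    rays=np.c_[p,np.ones(len(p))]@M.T
    return rays.reshape(h,w,3), (rays*d.reshape(-1,1)+o).reshape(h,w,3), o
def shot(n,name):
    im,d=camera(n); cv2.imwrite(f"pics/{name}.png",im[:,:,::-1]); np.savez(f"pics/{name}.npz",im=im,d=d); return im,d
E
python3 - <<'E'
from h import *
for n in("top","side"):
    print(get_calibration(n)); shot(n,n+"0")
print(manip.read_state())
E
```

```text
{'fx': 479.1054528267116, 'fy': 479.1054528267116, 'cx': 277.97152468830126, 'cy': 210.31079156039038, 'k1': 0.002258127278684579, 'origin': array([ 275.1354724 ,  -19.2275068 , 1770.02693994]), 'attitude': array([-2.98269010e+00, -4.89932559e-06, -1.57004628e+00])}
{'fx': 495.3715660015051, 'fy': 495.3715660015051, 'cx': 288.2213195739652, 'cy': 206.4051673389638, 'k1': -0.01281826609410457, 'origin': array([ 507.8406724 , 1489.95266139, 1314.63173802]), 'attitude': array([-2.22987277, -0.00812174, -3.12332834])}
{'clock': 0.1, 'joints': array([ 1.16343306e+00,  3.00425820e-01,  1.52150750e+00, -8.17124367e-06,
        1.32067710e+00, -6.66033148e-02]), 'qd': array([ 0.00062641,  0.00010949, -0.00116673,  0.00068361,  0.00120847,
        0.0002277 ]), 'effort': array([ 1.82260206e-03, -5.32642508e+01, -3.53282726e+01,  7.08828284e-02,
        2.35389947e-02, -8.43940393e-05]), 'eef_pos': array([183.71316231, 518.12853176, 165.24230636]), 'eef_rot': array([-3.14057661e+00, -5.98395839e-05,  2.80083469e+00]), 'wrist_force': array([ 0.32859015, -0.7225925 , -0.10858674]), 'moment': array([-0.05361628, -0.00092537, -0.07867108]), 'finger_force': 0.0, 'finger_gap': 94.36005151784148}
```

View pics/top0.png

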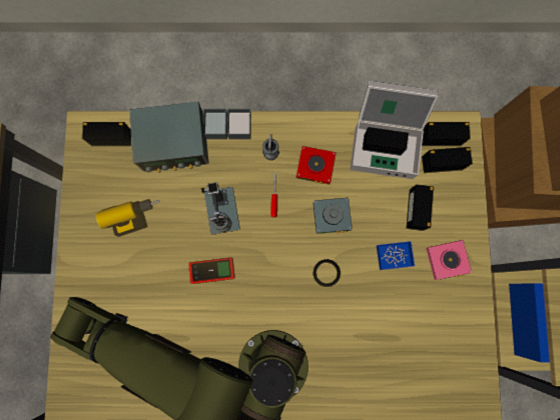

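View pics/side0.png

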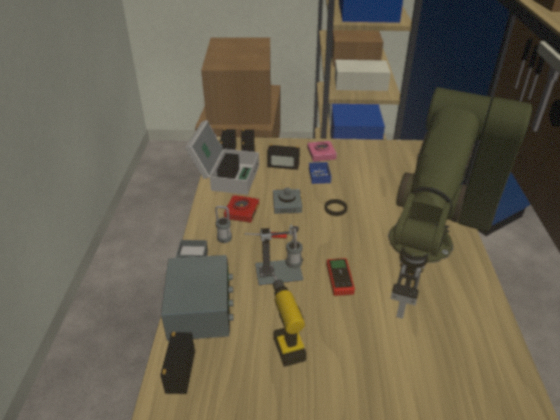

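Top view: dock with plug near (333,214), stand with hanging lantern near (220,210) (post at (210,190), lantern at (222,225)), drill at (120,218), meter (212,270), tape (327,272), screwdriver (274,195). In the side view the stand is at (278,258), the lantern at (295,250) and the dock at (288,200).

```bash
python3 - <<'E'
from h import *
t=np.load("pics/top0.npz");s=np.load("pics/side0.npz")
def up(im,a,b,c,d,k): return cv2.resize(im[a:b,c:d],None,fx=k,fy=k,interpolation=cv2.INTER_CUBIC)
cv2.imwrite("pics/crop1.png",np.hstack([up(t["im"],175,240,195,245,8),up(s["im"],220,285,250,300,8)])[:,:,::-1])
for n,z,(r0,r1,c0,c1) in(("top",t,(175,240,190,250)),("top",t,(190,240,305,360)),("side",s,(215,290,245,310)),("side",s,(180,220,265,310))):
    rays,P,o=cloud(n,z["d"]); q=P[r0:r1,c0:c1].reshape(-1,3); q=q[z["d"][r0:r1,c0:c1].ravel()>0]
    h=np.histogram(q[:,2],bins=np.arange(-10,260,10)); print(n,h[0])
    for lo,hi in((5,16),(30,46),(50,59),(59,65),(80,92),(86,110),(110,150),(180,195),(195,215),(205,225)):
        m=(q[:,2]>lo)&(q[:,2]<hi)
        if m.sum()>3:
            a=q[m]; print(lo,hi,m.sum(),a.mean(0).round(1),cv2.minAreaRect(a[:,:2].astype(np.float32)))
E
```

```text
top [1065 1682  510   39    4    8   18   33   13    7    9    7   11  109
   58    7    5    5    3   18   85  105   57    8    0    0]
5 16 1042 [566.8 194.3   9.3] ((571.3677368164062, 200.2153778076172), (243.72586059570312, 222.58807373046875), 0.5108994245529175)
30 46 10 [569.8 189.5  38.7] ((536.1973266601562, 178.2552032470703), (120.37920379638672, 21.721567153930664), 18.692787170410156)
50 59 15 [514.  174.2  54.3] ((536.38818359375, 174.74212646484375), (131.4564666748047, 40.18437957763672), 0.9398711323738098)
59 65 29 [497.8 171.5  62.4] ((533.7699584960938, 178.12014770507812), (128.09622192382812, 45.05452346801758), 4.7236833572387695)
80 92 9 [535.7 175.7  86.8] ((541.7631225585938, 179.88772583007812), (123.40973663330078, 17.29372787475586), 15.652413368225098)
86 110 19 [561.  185.5  97.8] ((545.1500854492188, 181.0238037109375), (139.59671020507812, 41.376792907714844), 0.40930524468421936)
110 150 185 [503.7 180.7 128.1] ((533.6810913085938, 194.8376007080078), (124.74237823486328, 58.53483963012695), 20.094045639038086)
180 195 48 [552.5 192.7 190.5] ((557.1
[... 2946 characters left out ...]
.798828125), 2.99719500541687)
30 46 351 [ 533.6 -195.    39.3] ((533.2243041992188, -214.3917999267578), (120.80877685546875, 145.23374938964844), 5.737985610961914)
50 59 61 [ 535.8 -201.9   55.2] ((542.500732421875, -196.721435546875), (88.2240982055664, 96.90318298339844), 6.392739772796631)
59 65 66 [ 532.9 -206.4   61.7] ((536.1448974609375, -214.3211212158203), (70.95179748535156, 67.52091979980469), 47.631568908691406)
80 92 30 [ 534.2 -209.    84.7] ((535.3823852539062, -212.0994110107422), (26.368942260742188, 32.60953903198242), 22.762977600097656)
86 110 12 [ 533.4 -212.3   88.7] ((534.099853515625, -212.81842041015625), (25.47333526611328, 21.11975860595703), 0.5283088088035583)
```

View pics/crop1.png

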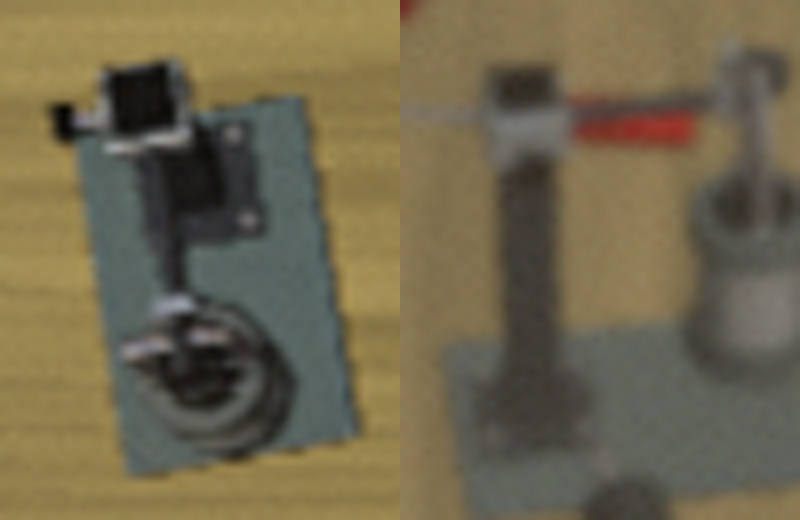

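```bash
cat > m.py <<'E'
from h import *
def onplane(rays,o,z): return o+rays*((z-o[2])/rays[...,2:3])
def big(m):
    c=cv2.findContours(m.astype(np.uint8),cv2.RETR_EXTERNAL,cv2.CHAIN_APPROX_NONE)[0]
    return max(c,key=cv2.contourArea)[:,0]
E
python3 - <<'E'
from m import *
for n,(r0,r1,c0,c1),(a0,a1,b0,b1) in(("top",(175,245,190,250),(190,240,305,360)),("side",(215,290,245,310),(180,220,265,310))):
    z=np.load(f"pics/{n}0.npz"); rays,P,o=cloud(n,z["d"]); im=z["im"].astype(int)
    sat=(im[...,0]-im[...,2])   # wood is red>blue, objects grey
    box=np.zeros(sat.shape,bool); box[r0:r1,c0:c1]=1
    m=box&(sat<-2)&(P[...,2]<25); m=cv2.morphologyEx(m.astype(np.uint8),cv2.MORPH_OPEN,np.ones((2,2)))
    ct=big(m); q=onplane(rays,o,10)[ct[:,1],ct[:,0]][:,:2].astype(np.float32)
    print(n,"plate",cv2.minAreaRect(q))
    rect=cv2.minAreaRect(q)
    for lo,hi,zz,nm in((203,216,209,"post"),(120,135,127,"ring"),(196,215,203,"bar")):
        mm=box&(P[...,2]>lo)&(P[...,2]<hi)
        g=P[mm]
        g=g[(g[:,1]>150)&(g[:,1]<250)]
        # in frame of yaw 8deg
        a=np.radians(8); e=np.array([[np.cos(a),np.sin(a)],[-np.sin(a),np.cos(a)]]); gg=(g[:,:2])@e.T
        if nm=="post": k=gg[:,0]>np.max(gg[:,0])-45
        else: k=gg[:,0]<np.max(gg[:,0])-75
        g=g[k]; print(nm,k.sum(),g.mean(0).round(1),np.median(g[:,2]).round(1),cv2.minAreaRect(g[:,:2].astype(np.float32)))
    box[:]=0; box[a0:a1,b0:b1]=1
    m=box&(sat<-2); ct=big(cv2.morphologyEx(m.astype(np.uint8),cv2.MORPH_OPEN,np.ones((3,3))))
    q=onplane(rays,o,40)[ct[:,1],ct[:,0]][:,:2].astype(np.float32); print("dock",cv2.minAreaRect(q))
    for lo,zz in((57,64),(82,86)):
        mm=box&(P[...,2]>lo)&(P[...,2]<lo+(8 if lo<60 else 12)); 
        print(lo,cv2.minEnclosingCircle(P[mm][:,:2].astype(np.float32)),P[mm].mean(0))
E
```

```text
top plate ((557.75, 168.3508758544922), (159.1148681640625, 65.27703094482422), 10.149137496948242)
post 98 [600.8 200.5 208.5] 208.5 ((599.3777465820312, 207.16339111328125), (36.47231674194336, 48.48211669921875), 15.86286735534668)
ring 139 [494.4 180.8 127.5] 127.5 ((497.18212890625, 182.63400268554688), (48.371856689453125, 59.31758499145508), 9.425942420959473)
bar 47 [507.4 185.3 203.6] 202.0 ((512.2133178710938, 178.8726806640625), (40.63932418823242, 46.185909271240234), 70.00105285644531)
dock ((535.7933349609375, -215.83746337890625), (116.78623962402344, 126.9878158569336), 5.314196586608887)
57 ((535.7489624023438, -215.48037719726562), 36.740238189697266) [ 534.73987166 -214.22217222   60.71120108]
82 ((537.2713623046875, -214.82122802734375), 14.823299407958984) [ 536.45467494 -216.1151266    87.74079946]Traceback (most recent call last):
  File "<stdin>", line 7, in <module>
  File "m.py", line 5, in big
    return max(c,key=cv2.contourArea)[:,0]
           ~~~^^^^^^^^^^^^^^^^^^^^^^^
ValueError: max() iterable argument is empty
```

Dock/plug centre ≈ (535.5, −215.3), seat ≈ (501, 185), stand yaw ≈ 8.5°. First the plug.

>>> jog_arm:
  plan: [0.05, -0.1, 0, 0, 0, 0, 0.09, -0.18, 0, 0, 0, 0, 0.14, -0.28, 0, 0, 0, 0, 0.18, -0.37, 0, 0, 0, 0, 0.22, -0.46, 0, 0, 0, 0, 0.26, -0.55, 0, 0, 0, 0, 0.3, -0.64, 0, 0, 0, 0, 0.352, -0.734, -0.03, 0, 0, 0, 0.352, -0.734, -0.03, 0, 0, 0, 0.352, -0.734, -0.03, 0, 0, 0, 0.352, -0.734, -0.03, 0, 0, 0, 0.352, -0.734, -0.03, 0, 0, 0, 0.352, -0.734, -0.03, 0, 0, 0, 0.352, -0.734, -0.03, 0, 0, 0, 0.352, -0.734, -0.03, 0, 0, 0, 0.352, -0.734, -0.03, 0, 0, 0, 0.352, -0.734, -0.03, 0, 0, 0, 0.352, -0.734, -0.03, 0, 0, 0, 0.352, -0.734, -0.03, 0, 0, 0, 0.352, -0.734, -0.03, 0, 0, 0]
  claw: 0.06

```text
clock: 2.1
eef_pos: [535.6, -214.6, 136.0]
eef_rot: [3.142, -0.0, 2.802]
wrist_force: [0.6, -0.7, -0.5]
finger_gap: 60.0
finger_force: 0.0
```

>>> jog_arm:
  plan: [0, -0.001, -0.025, 0, 0, 0, 0, -0.001, -0.05, 0, 0, 0, 0, -0.001, -0.065, 0, 0, 0, 0, -0.001, -0.071, 0, 0, 0, 0, -0.001, -0.071, 0, 0, 0, 0, -0.001, -0.071, 0, 0, 0]

```text
clock: 2.7
eef_pos: [536.3, -216.5, 65.9]
eef_rot: [-3.141, 0.001, 2.801]
wrist_force: [-1.0, -0.9, 0.2]
finger_gap: 60.1
finger_force: 0.0
```

>>> jog_arm:
  plan: [0, 0, 0, 0, 0, 0, 0, 0, 0, 0, 0, 0, 0, 0, 0, 0, 0, 0, 0, 0, 0, 0, 0, 0, 0, 0, 0, 0, 0, 0, 0, 0, 0, 0, 0, 0, 0, 0, 0, 0, 0, 0]
  claw: 0.015
  force: 15

```text
clock: 3.4
eef_pos: [535.8, -216.6, 64.7]
eef_rot: [3.142, 0.0, 2.801]
wrist_force: [0.6, -0.3, -0.3]
finger_gap: 15.1
finger_force: 0.0
```

The gap went to 15 mm without force: the knob isn't between the fingers. Look.

```bash
python3 - <<'E'
from m import *
a,_=shot("side","side1"); b,_=shot("top","top1")
f=lambda im,a,b,c,d,k:cv2.resize(im[a:b,c:d],None,fx=k,fy=k,interpolation=cv2.INTER_CUBIC)
cv2.imwrite("pics/crop2.png",np.hstack([f(a,160,230,250,320,5),f(b,180,250,300,370,5)])[:,:,::-1])
E
```

```text
(no output)
```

View pics/crop2.png

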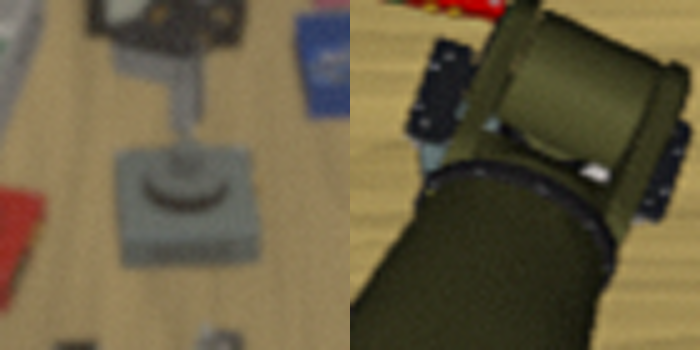

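```bash
python3 - <<'E'
from m import *
print(manip.read_state()["eef_pos"],manip.read_state()["finger_gap"])
for f in("side0","side1"):
    z=np.load(f"pics/{f}.npz"); rays,P,o=cloud("side",z["d"])
    for r in range(178,206,2):
        print(f,r,[tuple(P[r,c].round().astype(int).tolist()) for c in range(278,298,3)])
E
```

```text
[ 535.81208043 -216.65309658   64.71074732] 15.300770776256059
side0 178 [(580, -428, -3), (566, -420, 2), (552, -412, 8), (538, -419, 4), (524, -427, -2), (510, -424, 1), (496, -406, 13)]
side0 180 [(579, -398, 6), (565, -408, -1), (552, -409, -1), (537, -406, 1), (524, -415, -5), (510, -410, -1), (496, -421, -8)]
side0 182 [(579, -396, -4), (565, -386, 3), (551, -387, 3), (537, -390, 1), (523, -393, -1), (509, -391, 1), (496, -384, 6)]
side0 184 [(578, -373, 1), (508, 1490, 1315), (551, -381, -4), (537, -383, -5), (523, -374, 1), (509, -378, -1), (496, -365, 8)]
side0 186 [(578, -360, -1), (564, -369, -7), (550, -354, 3), (537, -359, 0), (523, -361, 0), (509, -356, 3), (495, -358, 2)]
side0 188 [(577, -344, -1), (563, -336, 5), (550, -337, 5), (535, -233, 79), (523, -340, 3), (509, -335, 7), (495, -352, -5)]
side0 190 [(574, -260, 49), (561, -267, 44), (547, -216, 81), (534, -202, 91), (521, -213, 84), (509, -275, 39), (496, -264, 48)]
side0 192 [(573, -242, 51), (560, -240, 53), (547, -212, 73), (534, -202, 81), (521, -215, 72), (509, -235, 57), (495, -263, 37)]
side0 194 [(573, -
[... 1875 characters left out ...]
(521, -220, 57), (508, -216, 61), (495, -243, 41)]
side1 196 [(573, -216, 48), (559, -196, 63), (546, -189, 69), (534, -209, 55), (521, -200, 62), (508, -208, 56), (495, -228, 41)]
side1 198 [(572, -211, 42), (559, -191, 57), (546, -185, 62), (534, -193, 56), (521, -185, 62), (508, -185, 62), (495, -217, 39)]
side1 200 [(572, -193, 44), (559, -194, 44), (546, -197, 42), (533, -174, 60), (521, -180, 55), (508, -186, 51), (495, -197, 43)]
side1 202 [(572, -192, 35), (559, -189, 37), (546, -175, 48), (533, -188, 38), (521, -185, 41), (508, -184, 42), (495, -183, 43)]
side1 204 [(571, -170, 40), (558, -170, 41), (546, -166, 44), (533, -176, 37), (520, -172, 40), (508, -175, 38), (495, -169, 43)]
```

```bash
python3 - <<'E'
from m import *
for f,(x,y) in(("side0",(184,518)),("top0",(184,518)),("side1",(536,-216))):
    z=np.load(f"pics/{f}.npz"); rays,P,o=cloud(f[:-1],z["d"])
    m=(abs(P[...,0]-x)<60)&(abs(P[...,1]-y)<80)&(P[...,2]>92)&(P[...,2]<300)
    q=P[m]; print(f,m.sum())
    for a in range(90,300,10):
        k=q[(q[:,2]>=a)&(q[:,2]<a+10)]
        if len(k): print(a,len(k),k[:,:2].min(0).round(),k[:,:2].max(0).round())
a=np.load("pics/side0.npz")["im"]; b=np.load("pics/side1.npz")["im"]
f=lambda im,a,b,c,d,k:cv2.resize(im[a:b,c:d],None,fx=k,fy=k,interpolation=cv2.INTER_CUBIC)
cv2.imwrite("pics/crop3.png",np.hstack([f(a,250,330,370,450,5),f(b,140,220,250,330,5)])[:,:,::-1])
E
```

```text
side0 162
200 1 [191. 570.] [191. 570.]
210 10 [193. 569.] [209. 577.]
220 15 [194. 569.] [210. 580.]
230 19 [159. 474.] [211. 579.]
240 32 [157. 465.] [211. 579.]
250 36 [157. 467.] [211. 578.]
260 28 [157. 468.] [210. 582.]
270 17 [193. 568.] [211. 578.]
280 3 [194. 574.] [205. 578.]
290 1 [236. 580.] [236. 580.]
top0 3
210 2 [163. 462.] [169. 464.]
220 1 [172. 460.] [172. 460.]
side1 567
90 1 [ 526. -208.] [ 526. -208.]
100 2 [ 522. -227.] [ 526. -224.]
110 13 [ 522. -231.] [ 542. -195.]
120 10 [ 522. -225.] [ 547. -193.]
130 17 [ 522. -224.] [ 547. -187.]
140 14 [ 518. -238.] [ 547. -196.]
150 11 [ 518. -229.] [ 547. -190.]
160 7 [ 518. -235.] [ 547. -197.]
170 2 [ 522. -220.] [ 527. -217.]
200 29 [ 478. -286.] [ 589. -139.]
210 62 [ 478. -279.] [ 590. -137.]
220 71 [ 478. -285.] [ 593. -136.]
230 49 [ 478. -286.] [ 593. -136.]
240 146 [ 478. -294.] [ 593. -137.]
250 33 [ 491. -280.] [ 559. -186.]
260 27 [ 507. -215.] [ 555. -187.]
270 18 [ 511. -212.] [ 555. -188.]
280 14 [ 492. -247.] [ 567. -190.]
290 41 [ 496. -237.] [ 568. -176.]
```

View pics/crop3.png

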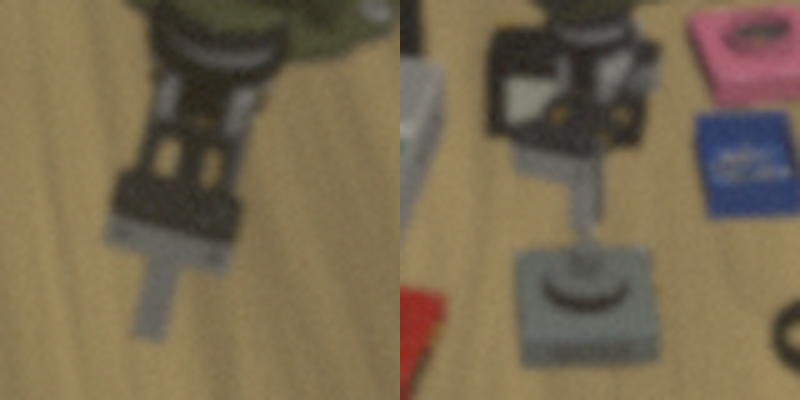

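Fingers in both side pictures end well above the reported TCP (tip ≈ pixel (400,318) at the start and (287,187) now, with the knob just below). I'll measure that z offset.

```bash
python3 - <<'E'
from m import *
for f,rows,cols,yb in(("side0",range(306,324),(396,399,401,403),572),("side1",range(174,194),(285,286,287,288,289),-200)):
    z=np.load(f"pics/{f}.npz"); rays,P,o=cloud("side",z["d"]); im=z["im"]
    for r in rows:
        zz=[]
        for c in cols:
            t=(yb-o[1])/rays[r,c,1]; w=o+t*rays[r,c]; zz.append((int(w[0]),int(w[2])))
        print(r,[im[r,c].tolist() for c in cols],zz, [int(P[r,c,1]) for c in cols])
E
```

```text
306 [[143, 126, 86], [109, 102, 90], [103, 100, 93], [104, 100, 93]] [(218, 262), (209, 262), (204, 262), (198, 262)] [341, 570, 577, 572]
307 [[144, 126, 90], [108, 103, 91], [101, 99, 91], [104, 99, 89]] [(217, 257), (209, 258), (203, 258), (198, 258)] [346, 569, 574, 572]
308 [[144, 126, 89], [108, 104, 91], [102, 99, 92], [105, 101, 93]] [(216, 253), (208, 254), (203, 254), (197, 254)] [351, 570, 572, 575]
309 [[143, 125, 89], [103, 100, 90], [104, 100, 93], [106, 101, 91]] [(216, 249), (208, 249), (202, 249), (197, 250)] [356, 572, 569, 575]
310 [[139, 124, 86], [102, 97, 89], [103, 100, 92], [110, 106, 94]] [(215, 245), (207, 245), (201, 245), (196, 245)] [360, 570, 574, 576]
311 [[135, 119, 85], [103, 99, 92], [99, 96, 88], [109, 101, 90]] [(215, 241), (206, 241), (201, 241), (195, 241)] [362, 571, 575, 575]
312 [[131, 117, 86], [99, 97, 90], [101, 99, 90], [117, 108, 95]] [(214, 237), (206, 237), (200, 237), (195, 237)] [369, 573, 575, 578]
313 [[132, 117, 87], [102, 99, 93], [102, 99, 90], [118, 109, 92]] [(213, 232), (205, 233), (200, 233), (194, 233)] [375, 579, 574, 576]

[... 4134 characters left out ...]
(529, 97), (525, 98)] [-220, -215, -215, -213, -208]
190 [[93, 91, 85], [94, 96, 89], [93, 95, 87], [95, 96, 90], [95, 95, 89]] [(542, 92), (538, 92), (533, 92), (529, 92), (525, 92)] [-204, -209, -206, -208, -211]
191 [[82, 80, 75], [86, 87, 81], [88, 88, 81], [89, 89, 83], [91, 91, 85]] [(542, 87), (538, 87), (533, 87), (529, 87), (525, 87)] [-206, -198, -207, -213, -213]
192 [[80, 79, 73], [82, 80, 74], [85, 86, 79], [85, 85, 80], [86, 86, 81]] [(542, 82), (538, 82), (533, 82), (529, 82), (525, 82)] [-206, -206, -203, -199, -204]
193 [[83, 81, 76], [81, 83, 75], [82, 83, 76], [80, 80, 75], [87, 86, 81]] [(542, 76), (538, 76), (533, 77), (529, 77), (525, 77)] [-204, -202, -199, -204, -215]
```

Tip is really ≈45 mm above the reported TCP (both places agree: edge 213 vs 165.5, 110 vs 65). I'll use real z = reported + 45 and confirm with contact. Open, descend to reported ≈21.

>>> jog_arm:
  plan: [0, 0, 0, 0, 0, 0, 0, 0, 0, 0, 0, 0, 0, 0, 0, 0, 0, 0, 0, 0, 0, 0, 0, 0, 0, 0.001, -0.015, 0, 0, 0, 0, 0.001, -0.03, 0, 0, 0, 0, 0.001, -0.038, 0, 0, 0, 0, 0.001, -0.044, 0, 0, 0, 0, 0.001, -0.044, 0, 0, 0, 0, 0.001, -0.044, 0, 0, 0]
  claw: 0.06

```text
clock: 4.5
eef_pos: [536.0, -215.7, 20.8]
eef_rot: [-3.142, 0.0, 2.801]
wrist_force: [-0.5, -0.5, -0.1]
finger_gap: 59.9
finger_force: 0.0
```

>>> jog_arm:
  plan: [0, 0, 0, 0, 0, 0, 0, 0, 0, 0, 0, 0, 0, 0, 0, 0, 0, 0, 0, 0, 0, 0, 0, 0, 0, 0, 0, 0, 0, 0, 0, 0, 0, 0, 0, 0]
  claw: 0.015
  force: 15

```text
clock: 5.1
eef_pos: [535.8, -215.6, 20.7]
eef_rot: [-3.142, -0.0, 2.801]
wrist_force: [-0.8, -1.2, -0.8]
finger_gap: 27.7
finger_force: 15.0
```

>>> jog_arm:
  plan: [0, 0, 0.01, 0, 0, 0, 0, 0, 0.03, 0, 0, 0, 0, 0, 0.05, 0, 0, 0, 0, 0, 0.06, 0, 0, 0, -0.02, 0.03, 0.06, 0, 0, 0, -0.04, 0.06, 0.06, 0, 0, 0, -0.06, 0.09, 0.06, 0, 0, 0, -0.08, 0.12, 0.06, 0, 0, 0, -0.1, 0.15, 0.05, 0, 0, 0, -0.106, 0.156, 0.02, 0, 0, 0, -0.106, 0.156, -0.01, 0, 0, 0, -0.106, 0.156, -0.03, 0, 0, 0, -0.106, 0.156, -0.038, 0, 0, 0, -0.106, 0.156, -0.041, 0, 0, 0, -0.106, 0.156, -0.042, 0, 0, 0, -0.106, 0.156, -0.042, 0, 0, 0, -0.106, 0.156, -0.042, 0, 0, 0]

```text
clock: 6.8
eef_pos: [430.3, -59.8, -20.5]
eef_rot: [3.141, 0.001, 2.801]
wrist_force: [0.8, -0.5, -0.5]
finger_gap: 27.5
finger_force: 15.0
```

```bash
python3 - <<'E'
from m import *
a,_=shot("side","side2"); b,_=shot("top","top2")
f=lambda im,a,b,c,d,k:cv2.resize(im[a:b,c:d],None,fx=k,fy=k,interpolation=cv2.INTER_CUBIC)
cv2.imwrite("pics/crop4.png",np.hstack([f(a,170,250,260,350,5),f(b,180,260,230,300,5)])[:,:,::-1])
print(manip.read_state()["wrist_force"])
E
```

```text
[ 0.11174533 -0.23256232 -0.13160524]
```

View pics/crop4.png

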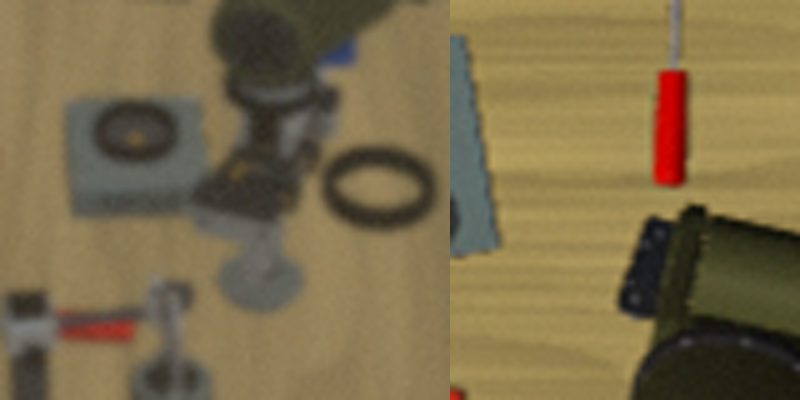

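The side picture shows the plug held upright at (312,224), with the well now open at (288,196) and nothing near the plug. Lower the last few mm.

>>> jog_arm:
  plan: [0, 0, -0.001, 0, 0, 0, 0, 0, -0.002, 0, 0, 0, 0, 0, -0.003, 0, 0, 0, 0, 0, -0.004, 0, 0, 0, 0, 0, -0.004, 0, 0, 0]

```text
clock: 7.4
eef_pos: [429.8, -59.6, -25.3]
eef_rot: [-3.142, -0.0, 2.801]
wrist_force: [-1.0, 0.6, -0.3]
finger_gap: 27.5
finger_force: 15.0
```

>>> jog_arm:
  plan: [0, 0, -0.001, 0, 0, 0, 0, 0, -0.001, 0, 0, 0]

```text
clock: 7.6
eef_pos: [430.0, -59.7, -25.5]
eef_rot: [-3.142, 0.0, 2.801]
wrist_force: [-6.9, 0.5, 16.9]
finger_gap: 27.4
finger_force: 18.9
```

>>> jog_arm:
  plan: [0, 0, 0.0005, 0, 0, 0, 0, 0, 0.001, 0, 0, 0, 0, 0, 0.001, 0, 0, 0]

```text
clock: 7.9
eef_pos: [429.8, -59.6, -25.3]
eef_rot: [-3.142, -0.0, 2.801]
wrist_force: [0.0, 0.1, -0.6]
finger_gap: 27.8
finger_force: 15.9
```

>>> jog_arm:
  plan: [0, 0, 0, 0, 0, 0, 0, 0, 0, 0, 0, 0, 0, 0, 0, 0, 0, 0, 0, 0, 0, 0, 0, 0, 0, 0, 0.02, 0, 0, 0, 0, 0, 0.05, 0, 0, 0, 0, 0, 0.09, 0, 0, 0, 0, 0, 0.14, 0, 0, 0, 0, 0, 0.18, 0, 0, 8, 0, 0, 0.22, 0, 0, 16, 0, 0, 0.24, 0, 0, 24, 0, 0, 0.24, 0, 0, 28, 0, 0, 0.24, 0, 0, 28]
  claw: 0.06

```text
clock: 9.2
eef_pos: [429.9, -59.7, 215.1]
eef_rot: [-3.141, 0.001, -2.993]
wrist_force: [-0.2, 0.3, -0.6]
finger_gap: 59.8
finger_force: 0.0
```

```bash
python3 - <<'E'
from m import *
c,M,o0=calib("top")
S={}
for f in("top0","top2","side0","side2"):
    n=f[:-1]; z=np.load(f"pics/{f}.npz"); S.setdefault(n,[]).append((z["im"].astype(float),z["d"]))
# top: plate edges by colour (plate blue-green: B>R), on plane z=10
im=S["top"][0][0]; rays,P,o=cloud("top",S["top"][0][1])
pl=((im[...,2]-im[...,0])>4); X=onplane(rays,o,10)[...,:2]
# left edge (+y), right edge (-y) per row; sub-pixel by B-R crossing
sb=im[...,2]-im[...,0]
L=[];Rr=[]
for r in range(197,232):
    row=sb[r,195:248]; k=np.where(row>-10)[0]
    if len(k)<5: continue
    for side,lst in((k[0],L),(k[-1],Rr)):
        j=side-1 if lst is L else side+1
        if not(0<=j<len(row)): continue
        t=(row[side]+10)/(row[side]-row[j]+1e-9); cpos=195+side+(j-side)*t
        a=X[r,int(np.floor(cpos))]; b=X[r,int(np.floor(cpos))+1]; lst.append(a+(b-a)*(cpos%1))
for nm,l in(("L",L),("R",Rr)):
    l=np.array(l); 
    for _ in range(3):
        p=np.polyfit(l[:,0],l[:,1],1); e=l[:,1]-np.polyval(p,l[:,0]); l=l[abs(e)<max(2*e.std(),1)]
    print(nm,len(l),"yaw",np.degrees(np.arctan(p[0])).round(2),"y at x=550",np.polyval(p,550).round(1),"sd",e.std().round(2))
# front edge per column
F=[]
for cc in range(205,240):
    col=sb[225:242,cc]; k=np.where(col>-10)[0]
    if len(k)<2: continue
    s=k[-1]
    if s+1>=len(col): continue
    t=(col[s]+10)/(col[s]-col[s+1]); F.append(X[225+s,cc]+(X[226+s,cc]-X[225+s,cc])*t)
B=[]
for cc in range(224,235):
    col=sb[180:200,cc]; k=np.where(col>-10)[0]
    if len(k)<2: continue
    s=k[0]
    if s<1: continue
    t=(col[s]+10)/(col[s]-col[s-1]); B.append(X[180+s,cc]+(X[179+s,cc]-X[180+s,cc])*t)
for nm,l in(("front",F),("back",B)): l=np.array(l); p=np.polyfit(l[:,1],l[:,0],1); print(nm,len(l),"yaw",np.degrees(-np.arctan(p[0])).round(2),"x at y=190",np.polyval(p,190).round(1))
# lantern body: outline in side views, z-band mean
for n in S:
  for im,d in S[n]:
    rays,P,o=cloud(n,d)
    m=(np.hypot(P[...,0]-501,P[...,1]-185)<45)&(P[...,2]>118)&(P[...,2]<136)
    q=P[m]
    f=lambda v:np.hypot(q[:,0]-v[0],q[:,1]-v[1])
    print(n,"ring c",cv2.minEnclosingCircle(q[:,:2].astype(np.float32)),np.median(q[:,2]))
    m=(np.hypot(P[...,0]-501,P[...,1]-185)<45)&(P[...,2]>190)&(P[...,2]<212)
    q=P[m]; print("bar",q.mean(0),cv2.minAreaRect(q[:,:2].astype(np.float32)),len(q))
E
```

```text
L 35 yaw 10.38 y at x=550 243.3 sd 0.32
R 32 yaw 9.79 y at x=550 135.7 sd 0.82
front 29 yaw 7.66 x at y=190 478.1
back 11 yaw -25.32 x at y=190 651.8
top ring c ((502.5030517578125, 183.39059448242188), 29.784605026245117) 127.36169132421037
bar [512.14931277 185.65352638 200.03401072] ((513.7525634765625, 180.04360961914062), (43.96885681152344, 50.96530532836914), 68.47808837890625) 56
top ring c ((502.01300048828125, 183.1619873046875), 29.388973236083984) 126.85782656646893
bar [511.26814408 185.33862696 199.10254368] ((512.0264892578125, 192.06912231445312), (49.93217086791992, 45.25530242919922), 38.23789596557617) 56
side ring c ((499.9239501953125, 188.46690368652344), 31.677038192749023) 127.24891741631188
bar [510.29815136 189.57635318 198.66104594] ((512.91015625, 185.54946899414062), (43.0337028503418, 54.426326751708984), 68.55465698242188) 80
side ring c ((502.0706787109375, 186.70436096191406), 31.650693893432617) 127.07247548656721
bar [511.04171089 190.70051596 198.83857303] ((515.0248413085938, 188.11251831054688), (36.54599380493164, 51.06637954711914), 69.51763153076172) 79
```

Stand yaw ≈ 10°, lantern axis ≈ (502.3, 183.5). Move above it and turn to yaw 190°, then descend open around the bail.

>>> jog_arm:
  plan: [0.02, 0.04, 0, 0, 0, 1.5, 0.035, 0.08, 0, 0, 0, 1.5, 0.05, 0.12, 0, 0, 0, 1.5, 0.06, 0.16, 0, 0, 0, 1.5, 0.068, 0.2, 0, 0, 0, 1.5, 0.072, 0.23, 0, 0, 0, 1.5, 0.072, 0.243, 0, 0, 0, 1.5, 0.072, 0.243, 0, 0, 0, 1.5, 0.072, 0.243, 0, 0, 0, 1.5]
  claw: 0.08

```text
clock: 10.1
eef_pos: [501.7, 182.5, 214.5]
eef_rot: [-3.141, -0.001, -2.969]
wrist_force: [0.2, -1.1, 0.1]
finger_gap: 80.1
finger_force: 0.0
```

>>> jog_arm:
  plan: [0, 0, -0.02, 0, 0, 0, 0, 0, -0.04, 0, 0, 0, 0, 0, -0.06, 0, 0, 0, 0, 0, -0.075, 0, 0, 0, 0, 0, -0.09, 0, 0, 0, 0, 0, -0.102, 0, 0, 0, 0, 0, -0.11, 0, 0, 0, 0, 0, -0.112, 0, 0, 0, 0, 0, -0.112, 0, 0, 0]

```text
clock: 11.0
eef_pos: [502.0, 183.1, 102.9]
eef_rot: [-3.142, 0.0, -2.968]
wrist_force: [-0.0, -0.6, -0.2]
finger_gap: 80.1
finger_force: 0.0
```

```bash
python3 - <<'E'
from m import *
a,_=shot("side","side3"); b,_=shot("top","top3")
f=lambda im,a,b,c,d,k:cv2.resize(im[a:b,c:d],None,fx=k,fy=k,interpolation=cv2.INTER_CUBIC)
cv2.imwrite("pics/crop5.png",np.hstack([f(a,210,285,250,320,8),f(b,180,255,195,220,8)])[:,:,::-1])
s=manip.read_state(); print(s["wrist_force"],s["eef_pos"],s["eef_rot"])
E
```

```text
[-0.44536149 -0.22050564 -0.95907526] [502.15752681 183.37615921 103.37358041] [ 3.14153334e+00  9.63719900e-04 -2.96758559e+00]
```

View pics/crop5.png

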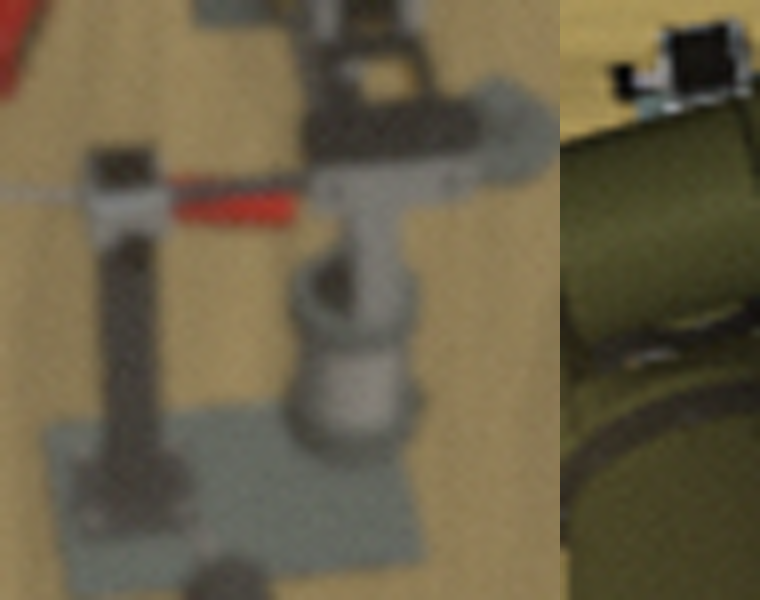

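The near finger (crop x≈378) is outside the bail leg, about 9 mm to −x of the lantern axis, as expected from the 10° yaw. Close.

>>> jog_arm:
  plan: [0, 0, 0, 0, 0, 0, 0, 0, 0, 0, 0, 0, 0, 0, 0, 0, 0, 0, 0, 0, 0, 0, 0, 0, 0, 0, 0, 0, 0, 0, 0, 0, 0, 0, 0, 0, 0, 0, 0, 0, 0, 0]
  claw: 0.045
  force: 40

```text
clock: 11.8
eef_pos: [502.0, 183.3, 102.8]
eef_rot: [-3.142, 0.0, -2.968]
wrist_force: [1.3, -1.3, 0.9]
finger_gap: 51.4
finger_force: 39.9
```

>>> jog_arm:
  plan: [0, 0, 0.0005, 0, 0, 0, 0, 0, 0.001, 0, 0, 0, 0, 0, 0.0015, 0, 0, 0, 0, 0, 0.002, 0, 0, 0, 0, 0, 0.002, 0, 0, 0, 0, 0, 0.002, 0, 0, 0]

```text
clock: 12.4
eef_pos: [501.8, 183.4, 104.7]
eef_rot: [3.142, -0.0, -2.968]
wrist_force: [0.4, 1.1, -4.8]
finger_gap: 51.3
finger_force: 39.9
```

>>> jog_arm:
  plan: [0.0015, 0.0003, 0, 0, 0, 0, 0.003, 0.0005, 0, 0, 0, 0, 0.0044, 0.0008, 0, 0, 0, 0, 0.0059, 0.001, 0, 0, 0, 0, 0.0074, 0.0013, 0, 0, 0, 0, 0.0089, 0.0016, 0, 0, 0, 0, 0.0089, 0.0016, 0, 0, 0, 0, 0.0089, 0.0016, 0, 0, 0, 0]

```text
clock: 13.2
eef_pos: [510.6, 184.9, 104.7]
eef_rot: [-3.142, -0.0, -2.968]
wrist_force: [-2.8, -0.8, -2.4]
finger_gap: 51.5
finger_force: 39.9
```

>>> jog_arm:
  plan: [0.001, 0.0002, 0, 0, 0, 0, 0.002, 0.0003, 0, 0, 0, 0, 0.003, 0.0005, 0, 0, 0, 0, 0.004, 0.0007, 0, 0, 0, 0, 0.004, 0.0007, 0, 0, 0, 0, 0.004, 0.0007, 0, 0, 0, 0]

```text
clock: 13.8
eef_pos: [514.5, 185.6, 104.5]
eef_rot: [-3.142, -0.001, -2.967]
wrist_force: [-4.7, 0.0, -4.6]
finger_gap: 51.2
finger_force: 39.9
```

>>> jog_arm:
  plan: [0.001, 0.0002, 0, 0, 0, 0, 0.002, 0.0003, 0, 0, 0, 0, 0.0022, 0.0004, 0, 0, 0, 0, 0.0022, 0.0004, 0, 0, 0, 0, 0.0022, 0.0004, 0, 0, 0, 0]

```text
clock: 14.3
eef_pos: [516.8, 186.1, 104.8]
eef_rot: [3.142, -0.0, -2.967]
wrist_force: [-5.5, -1.0, -3.0]
finger_gap: 51.6
finger_force: 39.9
```

```bash
python3 - <<'E'
from m import *
F=[]
for i in range(3):
    a,d=camera("side"); s=manip.read_state(); F.append(np.r_[s["wrist_force"],s["eef_pos"]])
print(np.mean(F,0).round(2))
np.savez("pics/side4.npz",im=a,d=d)
# lantern body x-shift since side0: body silhouette bright label columns
for f in("side0","side3","side4"):
    z=np.load(f"pics/{f}.npz"); rays,P,o=cloud("side",z["d"])
    m=(P[...,2]>48)&(P[...,2]<118)&(P[...,0]>450)&(P[...,0]<570)&(P[...,1]>170)&(P[...,1]<240)
    q=P[m]; print(f,m.sum(),q.mean(0).round(1),np.percentile(q[:,0],[3,97]).round(1))
E
```

```text
[ -5.13  -0.9   -2.97 516.76 186.06 104.74]
side0 217 [500.4 202.5  79.6] [472.8 526.1]
side3 219 [500.2 202.9  78.9] [474.8 526.1]
side4 218 [516.4 205.7  78.7] [489.7 543.9]
```

>>> jog_arm:
  plan: [0.0003, 0, 0.001, 0, 0, 0, 0.0003, 0, 0.002, 0, 0, 0, 0.0003, 0, 0.003, 0, 0, 0, 0.0003, 0, 0.004, 0, 0, 0, 0.0003, 0, 0.005, 0, 0, 0, 0.0003, 0, 0.005, 0, 0, 0]

```text
clock: 15.05
eef_pos: [517.4, 186.1, 110.0]
eef_rot: [3.142, 0.001, -2.967]
wrist_force: [-2.5, -0.5, -2.9]
finger_gap: 51.5
finger_force: 39.9
```

No jam. Lift to about 38 mm above the seat, then forward.

>>> jog_arm:
  plan: [0, 0, 0.002, 0, 0, 0, 0, 0, 0.004, 0, 0, 0, 0, 0, 0.006, 0, 0, 0, 0, 0, 0.009, 0, 0, 0, 0, 0, 0.013, 0, 0, 0, 0, 0, 0.018, 0, 0, 0, 0, 0, 0.023, 0, 0, 0, 0, 0, 0.028, 0, 0, 0, 0, 0, 0.031, 0, 0, 0, 0, 0, 0.031, 0, 0, 0]

```text
clock: 16.05
eef_pos: [517.5, 186.1, 141.3]
eef_rot: [3.142, 0.001, -2.967]
wrist_force: [-0.2, -0.0, -3.6]
finger_gap: 51.4
finger_force: 39.9
```

>>> jog_arm:
  plan: [-0.005, -0.0009, 0, 0, 0, 0, -0.01, -0.0018, 0, 0, 0, 0, -0.017, -0.003, 0, 0, 0, 0, -0.024, -0.0042, 0, 0, 0, 0, -0.031, -0.0055, 0, 0, 0, 0, -0.038, -0.0067, 0, 0, 0, 0, -0.046, -0.0081, 0, 0, 0, 0, -0.055, -0.0097, 0, 0, 0, 0, -0.065, -0.0115, 0, 0, 0, 0, -0.075, -0.0132, 0, 0, 0, 0, -0.085, -0.015, 0, 0, 0, 0, -0.092, -0.0162, 0, 0, 0, 0, -0.096, -0.0169, 0, 0, 0, 0, -0.096, -0.0169, 0, 0, 0, 0]

```text
clock: 17.45
eef_pos: [421.0, 169.1, 140.9]
eef_rot: [3.142, 0.0, -2.967]
wrist_force: [-0.2, 0.1, -3.4]
finger_gap: 51.1
finger_force: 39.9
```

```bash
python3 - <<'E'
from m import *
for n in("top","side"):
    im,d=shot(n,n+"5"); rays,P,o=cloud(n,d); X=onplane(rays,o,56)
    near=np.hypot(X[...,0]-535.7,X[...,1]+215.3)<46
    g=im.astype(float).mean(2)
    print(n,"grey pctl",np.percentile(g[near],[2,20,50,80,98]).round())
    for th in(55,65,75):
        m=near&(g<th); q=X[m][:,:2].astype(np.float32)
        if len(q)<20: continue
        ct=big(m); e=X[ct[:,1],ct[:,0]][:,:2].astype(np.float32)
        print(th,m.sum(),"hull circ",cv2.minEnclosingCircle(q),"ellipse",cv2.fitEllipse(e) if len(e)>5 else 0)
b=np.load("pics/top5.npz")["im"];a=np.load("pics/side5.npz")["im"]
f=lambda im,a,b,c,d,k:cv2.resize(im[a:b,c:d],None,fx=k,fy=k,interpolation=cv2.INTER_CUBIC)
cv2.imwrite("pics/crop6.png",np.hstack([f(b,190,240,305,360,7),f(a,180,230,260,315,7)])[:,:,::-1])
E
```

```text
top grey pctl [ 16.  41.  53.  97. 102.]
55 294 hull circ ((536.3814697265625, -217.12149047851562), 37.203067779541016) ellipse ((536.2813110351562, -216.5579071044922), (69.81428527832031, 72.25995635986328), 77.63897705078125)
65 322 hull circ ((536.2533569335938, -216.95864868164062), 38.02926254272461) ellipse ((536.0563354492188, -216.88223266601562), (70.31102752685547, 73.91068267822266), 73.62762451171875)
75 342 hull circ ((535.6394653320312, -216.81834411621094), 38.65873336791992) ellipse ((536.4265747070312, -216.87255859375), (73.46696472167969, 74.57390594482422), 16.184133529663086)
side grey pctl [46. 52. 62. 79. 96.]
55 66 hull circ ((535.8238525390625, -207.56484985351562), 37.43436050415039) ellipse ((535.1368408203125, -207.82492065429688), (59.528846740722656, 68.09796905517578), 4.230020999908447)
65 121 hull circ ((535.6998291015625, -208.8125457763672), 39.64857482910156) ellipse ((535.2725830078125, -208.50741577148438), (68.66902923583984, 75.52857971191406), 179.22183227539062)
75 164 hull circ ((535.1962280273438, -211.66543579101562), 42.11891174316406) ellipse ((535.385498046875, -211.142333984375), (71.78018951416016, 81.77811431884766), 5.467642784118652)
```

View pics/crop6.png

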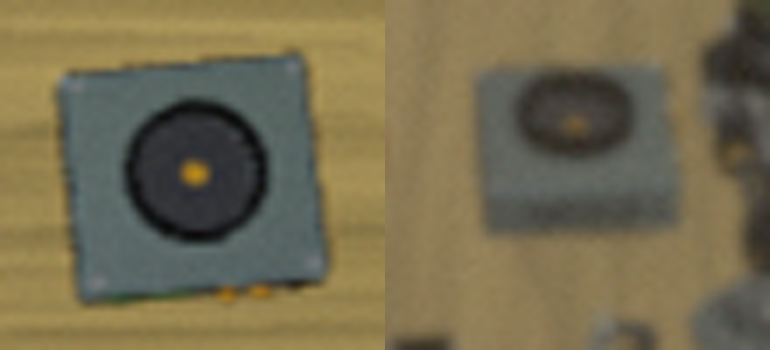

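Top crop shows the open well, its ring centre at top pixel (333,214.5) and gold contact at centre. Target TCP ≈ (536.0, −216.7). Carry over.

>>> jog_arm:
  plan: [0, 0, 0.01, 0, 0, 0, 0.002, -0.006, 0.025, 0, 0, 0, 0.006, -0.02, 0.03, 0, 0, 0, 0.012, -0.042, 0.03, 0, 0, 0, 0.021, -0.072, 0.03, 0, 0, 0, 0.031, -0.106, 0.03, 0, 0, 0, 0.041, -0.14, 0.03, 0, 0, 0, 0.052, -0.174, 0.03, 0, 0, 0, 0.062, -0.208, 0.03, 0, 0, 0, 0.072, -0.242, 0.03, 0, 0, 0, 0.082, -0.276, 0.03, 0, 0, 0, 0.092, -0.31, 0.03, 0, 0, 0, 0.101, -0.34, 0.03, 0, 0, 0, 0.108, -0.362, 0.03, 0, 0, 0, 0.112, -0.376, 0.03, 0, 0, 0, 0.115, -0.384, 0.025, 0, 0, 0, 0.115, -0.386, 0.01, 0, 0, 0, 0.115, -0.386, -0.005, 0, 0, 0, 0.115, -0.386, -0.01, 0, 0, 0, 0.115, -0.386, -0.01, 0, 0, 0]

```text
clock: 19.55
eef_pos: [536.0, -216.2, 130.3]
eef_rot: [3.141, -0.001, -2.967]
wrist_force: [0.1, 0.3, -3.7]
finger_gap: 51.5
finger_force: 39.9
```

```bash
python3 - <<'E'
from m import *
s=manip.read_state(); print(s["eef_pos"],s["wrist_force"],s["finger_gap"])
# gold contact
for n,px in(("top",(333,215)),("side",(287,198))):
    z=np.load(f"pics/{n}5.npz"); im=z["im"].astype(float); rays,P,o=cloud(n,z["d"]); X=onplane(rays,o,41)
    g=im[...,0]-im[...,2]; k=np.zeros(g.shape); k[px[1]-4:px[1]+5,px[0]-4:px[0]+5]=1
    w=np.clip(g-np.percentile(g[k>0],60)-8,0,None)*k; print(n,"gold",(X[...,:2]*w[...,None]).sum((0,1))/w.sum(),w.sum())
im,d=shot("side","side6"); rays,P,o=cloud("side",d)
m=(P[...,2]>72)&(P[...,2]<150)&(abs(P[...,0]-536)<45)&(P[...,1]>-235)&(P[...,1]<-170)
for lo in range(70,160,10):
    k=m&(P[...,2]>=lo)&(P[...,2]<lo+10); q=P[k]
    if len(q)>4: print(lo,len(q),"x range mid",((q[:,0].min()+q[:,0].max())/2).round(1),q.mean(0).round(1))
f=lambda im,a,b,c,d,k:cv2.resize(im[a:b,c:d],None,fx=k,fy=k,interpolation=cv2.INTER_CUBIC)
cv2.imwrite("pics/crop7.png",f(im,140,230,240,330,6)[:,:,::-1])
E
```

```text
[ 536.03890681 -216.20280475  130.28275987] [ 0.08699471  0.3354182  -3.67535633] 51.4606630670306
top gold [ 537.72257386 -217.6077113 ] 1162.0
side gold [ 534.87792318 -217.1264842 ] 163.0
70 20 x range mid 534.2 [ 538.7 -198.5   76.5]
80 29 x range mid 534.2 [ 536.2 -197.6   85.7]
90 31 x range mid 536.3 [ 531.  -196.2   94.7]
100 25 x range mid 534.2 [ 534.5 -198.7  104.8]
110 27 x range mid 534.3 [ 536.6 -196.8  115.6]
120 22 x range mid 534.3 [ 532.8 -198.5  124.7]
130 20 x range mid 534.4 [ 532.2 -195.3  134.6]
140 27 x range mid 534.5 [ 538.2 -195.7  145.2]
```

View pics/crop7.png

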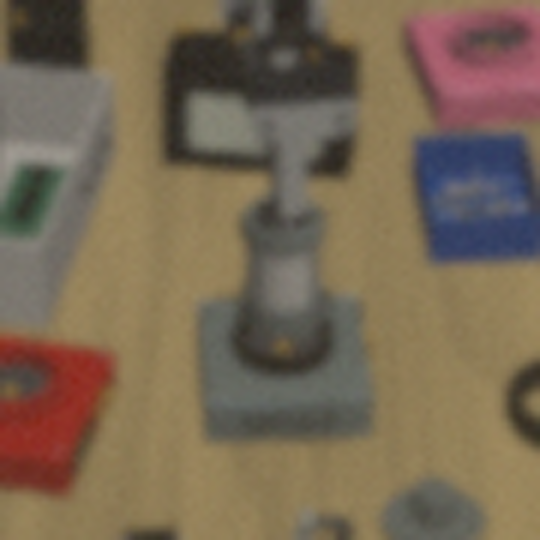

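The lantern (crop (285,290)) hangs upright over the dock, centred in x within 1 mm. Small correction, then lower slowly.

>>> jog_arm:
  plan: [0.0006, -0.0006, 0, 0, 0, 0, 0.0006, -0.0006, -0.003, 0, 0, 0, 0.0006, -0.0006, -0.006, 0, 0, 0, 0.0006, -0.0006, -0.008, 0, 0, 0, 0.0006, -0.0006, -0.01, 0, 0, 0, 0.0006, -0.0006, -0.011, 0, 0, 0, 0.0006, -0.0006, -0.012, 0, 0, 0, 0.0006, -0.0006, -0.013, 0, 0, 0, 0.0006, -0.0006, -0.014, 0, 0, 0, 0.0006, -0.0006, -0.014, 0, 0, 0]

```text
clock: 20.6
eef_pos: [536.7, -217.2, 116.6]
eef_rot: [3.141, -0.0, -2.967]
wrist_force: [-1.0, 1.9, -3.9]
finger_gap: 51.7
finger_force: 39.8
```

>>> jog_arm:
  plan: [0, 0, -0.001, 0, 0, 0, 0, 0, -0.002, 0, 0, 0, 0, 0, -0.003, 0, 0, 0, 0, 0, -0.003, 0, 0, 0]

```text
clock: 21.0
eef_pos: [536.7, -217.2, 113.5]
eef_rot: [3.141, -0.0, -2.967]
wrist_force: [-0.8, 3.8, -2.7]
finger_gap: 51.2
finger_force: 39.8
```

In the well; light wall contact pushing +y. Ease +y and continue.

>>> jog_arm:
  plan: [-0.0002, 0.0006, 0, 0, 0, 0, -0.0003, 0.0012, 0, 0, 0, 0, -0.0003, 0.0012, 0, 0, 0, 0]

```text
clock: 21.3
eef_pos: [536.6, -216.5, 113.9]
eef_rot: [-3.141, 0.0, -2.968]
wrist_force: [-0.1, -0.2, -3.7]
finger_gap: 51.5
finger_force: 39.9
```

>>> jog_arm:
  plan: [0, 0, -0.001, 0, 0, 0, 0, 0, -0.002, 0, 0, 0, 0, 0, -0.003, 0, 0, 0, 0, 0, -0.004, 0, 0, 0, 0, 0, -0.005, 0, 0, 0, 0, 0, -0.006, 0, 0, 0, 0, 0, -0.006, 0, 0, 0]

```text
clock: 22.0
eef_pos: [536.5, -216.2, 107.6]
eef_rot: [3.141, -0.0, -2.968]
wrist_force: [1.2, 0.5, -3.8]
finger_gap: 51.5
finger_force: 39.9
```

>>> jog_arm:
  plan: [0, 0, -0.0005, 0, 0, 0, 0, 0, -0.001, 0, 0, 0, 0, 0, -0.0015, 0, 0, 0, 0, 0, -0.002, 0, 0, 0, 0, 0, -0.002, 0, 0, 0]

```text
clock: 22.5
eef_pos: [536.5, -216.2, 105.7]
eef_rot: [3.142, -0.0, -2.967]
wrist_force: [-0.9, 0.2, -3.6]
finger_gap: 51.1
finger_force: 39.9
```

>>> jog_arm:
  plan: [0, 0, -0.0003, 0, 0, 0, 0, 0, -0.0006, 0, 0, 0, 0, 0, -0.0006, 0, 0, 0]

```text
clock: 22.8
eef_pos: [536.5, -216.2, 105.1]
eef_rot: [-3.142, -0.0, -2.967]
wrist_force: [-0.8, 0.9, -3.9]
finger_gap: 51.3
finger_force: 39.9
```

>>> jog_arm:
  plan: [0, 0, -0.0003, 0, 0, 0, 0, 0, -0.0006, 0, 0, 0, 0, 0, -0.0006, 0, 0, 0]

```text
clock: 23.1
eef_pos: [536.5, -216.2, 104.6]
eef_rot: [-3.142, -0.0, -2.968]
wrist_force: [-0.2, -0.1, -3.2]
finger_gap: 51.2
finger_force: 39.9
```

>>> jog_arm:
  plan: [0, 0, -0.0003, 0, 0, 0, 0, 0, -0.0006, 0, 0, 0, 0, 0, -0.0006, 0, 0, 0]

```text
clock: 23.4
eef_pos: [536.7, -216.3, 104.5]
eef_rot: [-3.141, 0.001, -2.968]
wrist_force: [-2.1, -0.1, 3.1]
finger_gap: 51.2
finger_force: 39.9
```

>>> jog_arm:
  plan: [0, 0, -0.0002, 0, 0, 0, 0, 0, -0.0004, 0, 0, 0, 0, 0, -0.0004, 0, 0, 0]

```text
clock: 23.7
eef_pos: [536.9, -216.5, 104.4]
eef_rot: [-3.141, 0.001, -2.968]
wrist_force: [-1.4, 0.8, 7.2]
finger_gap: 51.1
finger_force: 39.9
```

Seated on the floor at the expected height (104.4). Relax, open, retreat upward.

>>> jog_arm:
  plan: [0, 0, 0.0004, 0, 0, 0, 0, 0, 0.0004, 0, 0, 0]

```text
clock: 23.9
eef_pos: [536.7, -216.4, 104.4]
eef_rot: [-3.141, 0.001, -2.968]
wrist_force: [-1.3, -0.5, 5.9]
finger_gap: 51.2
finger_force: 39.9
```

>>> jog_arm:
  plan: [0, 0, 0, 0, 0, 0, 0, 0, 0, 0, 0, 0, 0, 0, 0, 0, 0, 0, 0, 0, 0, 0, 0, 0, 0, 0, 0, 0, 0, 0]
  claw: 0.078

```text
clock: 24.4
eef_pos: [536.5, -216.2, 103.8]
eef_rot: [3.141, -0.0, -2.967]
wrist_force: [0.1, -0.0, 0.1]
finger_gap: 77.9
finger_force: 0.0
```

>>> jog_arm:
  plan: [0, 0, 0.008, 0, 0, 0, 0, 0, 0.02, 0, 0, 0, 0, 0, 0.04, 0, 0, 0, 0, 0, 0.06, 0, 0, 0, 0, 0, 0.09, 0, 0, 0, 0, 0, 0.12, 0, 0, 0, -0.03, 0.03, 0.14, 0, 0, 0, -0.07, 0.06, 0.14, 0, 0, 0, -0.11, 0.1, 0.14, 0, 0, 0, -0.14, 0.14, 0.14, 0, 0, 0, -0.15, 0.18, 0.14, 0, 0, 0, -0.16, 0.21, 0.14, 0, 0, 0, -0.16, 0.21, 0.14, 0, 0, 0]

```text
clock: 25.7
eef_pos: [375.7, -3.9, 245.5]
eef_rot: [-3.141, 0.003, -2.964]
wrist_force: [-0.2, -0.6, 0.4]
finger_gap: 78.0
finger_force: 0.0
```

```bash
python3 - <<'E'
from m import *
s=manip.read_state(); print(s["clock"],s["eef_pos"],s["wrist_force"],s["finger_gap"])
a,d=shot("side","side7"); rays,P,o=cloud("side",d)
for lo in range(45,130,15):
    k=(P[...,2]>=lo)&(P[...,2]<lo+15)&(abs(P[...,0]-536)<45)&(P[...,1]>-235)&(P[...,1]<-175); q=P[k]
    if len(q)>4: print(lo,len(q),((q[:,0].min()+q[:,0].max())/2).round(1),q.mean(0).round(1))
b,d=shot("top","top7"); rays,P,o=cloud("top",d)
k=(P[...,2]>115)&(P[...,2]<250)&(np.hypot(P[...,0]-536,P[...,1]+216)<45); q=P[k]
print("top lantern",len(q), np.percentile(q[:,2],[10,50,98]) if len(q) else 0, cv2.minEnclosingCircle(q[q[:,2]<140][:,:2].astype(np.float32)) if len(q) else 0)
cv2.imwrite("pics/crop8.png",np.hstack([cv2.resize(a[150:300,200:350],(600,600)) [:, :400],cv2.resize(b[130:290,190:350],(400,600))])[:,:,::-1])
# bystander motion
for n in("top","side"):
    i0=np.load(f"pics/{n}0.npz")["im"].astype(int); i1=np.load(f"pics/{n}7.npz")["im"].astype(int)
    m=(abs(i1-i0).max(2)>35).astype(np.uint8); m=cv2.morphologyEx(m,cv2.MORPH_OPEN,np.ones((2,2)))
    N,_,st,ce=cv2.connectedComponentsWithStats(m)
    print(n,[(st[i,4],ce[i].round().astype(int).tolist()) for i in range(1,N) if st[i,4]>8])
E
```

```text
25.7 [375.73611235  -3.92146515 245.52808221] [-0.17846267 -0.58793712  0.44463961] 78.02504826973949
45 83 533.9 [ 532.3 -194.7   52.9]
60 50 536.0 [ 536.5 -197.9   66.7]
75 35 536.1 [ 533.8 -196.4   82.9]
90 34 534.2 [ 535.7 -198.8   96.8]
105 35 536.4 [ 536.6 -196.2  113.4]
120 82 536.5 [ 535.5 -207.6  128.4]
top lantern 237 [124.30354203 129.91050174 205.97434615] ((536.8574829101562, -216.98460388183594), 29.532306671142578)
top [(np.int32(77), [337, 212]), (np.int32(73), [331, 218]), (np.int32(127), [225, 223]), (np.int32(5914), [262, 297]), (np.int32(10061), [141, 362]), (np.int32(34), [275, 338]), (np.int32(19), [289, 338]), (np.int32(26), [260, 349]), (np.int32(80), [298, 349]), (np.int32(18), [292, 356]), (np.int32(15), [250, 357]), (np.int32(10), [257, 356]), (np.int32(14), [287, 357]), (np.int32(20), [259, 360]), (np.int32(436), [304, 387]), (np.int32(60), [285, 416]), (np.int32(78), [243, 416])]
side [(np.int32(387), [484, 81]), (np.int32(147), [459, 86]), (np.int32(12), [445, 86]), (np.int32(213), [423, 98]), (np.int32(2237), [366, 111]), (np.int32(944), [452, 136]), (np.int32(157), [522, 111]), (np.int32(566), [333, 147]), (np.int32(17), [476, 121]), (np.int32(39), [473, 128]), (np.int32(502), [429, 154]), (np.int32(121), [287, 182]), (np.int32(368), [404, 192]), (np.int32(25), [289, 193]), (np.int32(29), [403, 216]), (np.int32(93), [471, 223]), (np.int32(247), [455, 231]), (np.int32(140), [312, 228]), (np.int32(221), [294, 249]), (np.int32(21), [405, 252]), (np.int32(1051), [408, 284]), (np.int32(17), [302, 261])]
```

View pics/crop8.png

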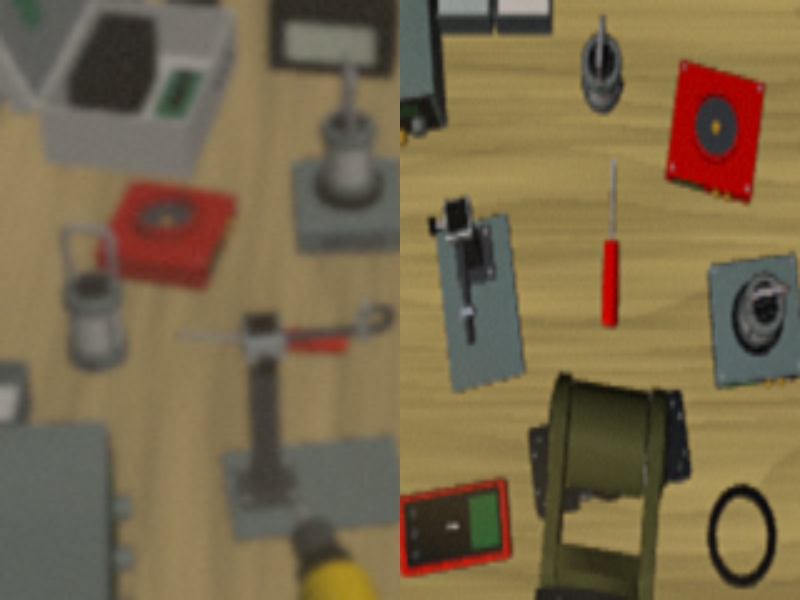

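The lantern stands upright in the grey dock (top crop (760,310), axis (536.9, −217.0), body top ≈128 mm), the hook is empty, and no bystanders have moved. Last check of the plug, then hand in.

```bash
python3 - <<'E'
from m import *
z=np.load("pics/side7.npz"); rays,P,o=cloud("side",z["d"])
k=(P[...,2]>6)&(P[...,2]<60)&(np.hypot(P[...,0]-430,P[...,1]+60)<50); q=P[k]
top=q[q[:,2]>32]; print(len(q),q.mean(0).round(1),np.percentile(q[:,2],98).round(1),len(top),top.mean(0).round(1))
if 2<len(top) and np.hypot(*(top.mean(0)[:2]-[430,-57]))<10 and np.percentile(q[:,2],98)<48:
    print(manip.sign_off())
E
```

```text
178 [428.6 -52.3  20.1] 42.9 34 [429.8 -55.4  38.6]
the job is handed in; nothing more can be done
None
```

I handed the job in at about 26 s: the plug stands upright on the bench, and the lantern came off the hook past the keeper without jamming and stands upright, fully down in the grey dock; no bystander had moved in the before/after pictures, and the fingertips really sit about 45 mm above the reported TCP (my first plug grasp closed on air because of it), so I corrected for that throughout.

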